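Load a gift box through the swing gate

ROBOT

A 7-joint arm with a two-finger parallel gripper is mounted at the origin on a cart in front of the work surface, level with it; the furniture and walls round the work are solid. World frame = base frame: x ahead of the robot, y to its left, z up, the work surface at z = 0. Lengths are in m, angles in rad, forces in N, time in s.
With the tool pointing down it reaches from about 0.4 to 0.85 m from the base axis. Payload 10.4 kg.
Tool frame: the origin (TCP) lies on the front face of the gripper's body, between the roots of the fingers; the fingertips stand 73 mm ahead of it and the grasp point (between the pads) lies 54 mm ahead of it; x points along the fingers, y is the direction in which the jaws open and shut, and the axes are right-handed (so a half turn about x gives the same grasp; the last joint's range is limited). The gripper opens to 85 mm and grips with 20 to 120 N. Pads are 22 mm wide; open, the fingers measure 114 mm over their backs; the gripper's body (76 mm by 85 mm) begins 54 mm behind the grasp point. The pads swing forward as they close: fully open they stand 13 mm farther back than shut.
Start: joints at [1.178, 0.332, -0.065, 1.46, 0.022, 1.35, -0.088], TCP at [0.226, -0.583, 0.304] pointing down, gripper open.
Joint ranges: [-2.6, 2.6], [-0.5, 2.12], [-1.47, 1.34], [0.16, 2.42], [-1.27, 4.41], [0.06, 2.06], [-2.6, 2.6]. Speed limits (rad/s): [2.22, 2.22, 2.79, 2.79, 3.14, 3.14, 3.14].

INTERFACE

Orientations are given as a unit quaternion [x, y, z, w].
In Python, from workcell import manip gives the robot as it stands. The module is installed in compiled form; this text tells all that it offers.
- The arm moves only by the tool arm_command, never from a script. Its argument "moves" is a list that holds one entry, the list of rows, each a list of 5 numbers: the closure, from 0 (fully open) to 1 (shut), then the shift along the tool's x, y, z in units of 25 mm (1.0 is 25 mm), then the turn about the tool's x in degrees. A call has 1 to 12 rows; each row shifts and turns the commanded pose from where the row before left it, along the tool's axes as they then stand; what a row does not reach is not made up. A row lasts 1/12 s, in which the tool goes at most 41.7 mm and 7.16 degrees, less where a joint would pass 70% of its speed; a pose out of reach is approached as far as the arm can. A call is refused whole if a number of a shift passes 1 or a number of a turn 7.16, either way. A call with a gripper value outside its range is refused whole. The fingers move at their own pace and stop on an object; "force" is the grip in N (left out, the last holds). Time passes only in rows, so rows that do not move let the fingers close. It gives the time, the measured TCP pose, the force and the opening at its end, in the units of the state.
- manip.get_obs(): the state, without advancing time (a new reading comes with each control period).
- manip.camera(name): name is "side" or "top" or "wrist"; returns the picture (400x640x3 uint8, red, green, blue); there is no depth.
- manip.camera_info(name): a dict with "vfov" (degrees; the focal length in pixels is half the picture's height over the tangent of half this angle, whatever the lens; pixels are square), "cx", "cy" (the principal point, pixels), "dist_coeffs" ([k1, k2, p1, p2, k3] as OpenCV has them; the pictures are not rectified), "pose" (4x4, takes a point from camera to world coordinates). Camera axes: x right, y down, z forward; pixel columns grow to the right and rows downward; lengths in m; the calibration is good to about 2 mm. A picture is of the moment at which its call begins: read the wrist's pose just before it. camera_info takes no time and is no camera call; for the wrist camera it gives the pose at the moment of the call.
- manip.hand_in(): hands the job in, once; it reports no verdict.
Trained networks look in the newest picture that a camera, given by its name, has taken for a name from the list of things; names that differ only in an ending like _2 or _b are one class to them, and where a whole thing is asked for, a point or a joint stands for the part that bears it (a point fixed in the world has none). Each returns a list of dicts, best first, with "confidence" (0 to 1); they miss things now and then, are a little off and sometimes report something else, mostly with a low value. They report only what shows in the picture. A call takes as long as a camera call. They do not tell look-alikes from the thing itself.
- manip.regions_of(query, camera): "mask" (400x640 bool, what is visible of it) and "rect" ([left, top, right, bottom] in pixels, round what is visible of it).
- manip.pinpoint(query, camera): "pixel" ([row, column] in pixels: a listed point, or the origin of a listed thing).
The state is a dict: "clock": time; "joint_pos": joint angles; "joint_velocities": joint speeds; "tau": joint torques, N m; "position": TCP position; "ee_rot": TCP orientation; "ft_force": force on the tool from outside, world axes, zero at the start; "torque": the same for the moment, N m; "grip_width": opening from 0.0 (shut) to 1.0 (fully open).
Only numpy, scipy, OpenCV 4.12 (cv2) and the standard library are available. Lean on these libraries where they do the work, as an engineer would, in place of code of your own. Each camera call takes 0.05 s, during which the arm holds its last target.

TASK

Load the slim gift box into the wooden lane: set it on the open loading apron in line with the lane, then gently slide it along the floor, through the swing gate (do not lift it over), until the cork-faced follower inside just gives way and slips back a few millimetres, less than a centimetre. Then withdraw so that the gate swings shut behind the box, and leave the wide box and the other goods where they are.

Things in the scene. Friction and masses are not known exactly. Their poses are not given: they have to be found in the camera images.
- slim_box: slim wooden gift box, the one to load: 76 mm long (its x), 40 mm wide (its y), 46 mm high, about 0.18 kg, dark seam line and a brass dot on the lid; origin at the centre of its underside, z up. Its two ends are equivalent. It stands at one of two places at the right of the table
- wide_box: wooden gift box of the same look but 66 mm wide (76 mm long, 46 mm high): too wide for the lane, bystander; origin at the centre of its underside
- lane: fixed wooden loading lane, open above; origin on the table under the gate, on the centreline; x = push direction (roughly to the robot's right), y to the left of it. Floor top z=8 mm, board x -137 to 238, 98 mm wide. Flared guides x -56 to -30, then walls 20 mm above the floor (tops z=28), inner faces y=+-22.5 mm; left wall set back to y=41 for x 0 to 62 (room for the open leaf)
- apron (a point): middle of the open, wall-less loading apron (lane x -137 to -56), on its floor: lane x=-92, y=0, z=8 mm. A box centred here has its nose just inside the flared guides; it can be pushed from behind with closed fingers
- gate (a joint): gate angle, rad: upright sprung wooden leaf 53 mm long, 4 mm thick, top at z=51 mm, hinged at lane x=0, y=+36 mm between two posts (latch post inner face y=-24.5; post tops z=58). 0 = shut across the lane; grows to 1.55 as it swings inward (+x only). A weak spring shuts it (1 to 2 N on a box pushed through), once the box's rear is past lane x=57 mm and nothing is in its way
- follower (a joint): how far the cork-faced follower block (36 mm wide, 38 mm high) has been pushed back from its start, m: 0 at first, at most 0.035. It slides along lane x, slips at about 6 N and stays where left (no spring). Its face starts 145 to 168 mm past the gate, set differently every time and not reported: feel for it as a rise of the pushing force
- scrubby_teal: round crochet face scrubby, teal, 89 mm across, 45 mm high, loose; bystander left of the lane
- scrubby_rose: round crochet face scrubby, rose, 88 mm across, 44 mm high, loose; bystander left of the lane
- scrubby_peach: round crochet face scrubby, peach, 88 mm across, 43 mm high, loose; bystander at the back right
- coasters_plum: tied stack of crochet coasters, plum, 115 mm across, 28 mm high, loose; bystander at the front left
- hairtie_mustard: hair tie on a kraft card, 190x92 mm, 16 mm high, loose; bystander at the front edge
- case_pink: flat crochet glasses sleeve, pink, 206x78 mm, 23 mm high, loose; bystander at the front edge
Mind the look-alikes: they are no part of the job. Leave any orange look-alike of the slim_box alone.

How it is judged:
By the outcome, as a careful person would: the job done as asked, in the order asked, and still so for the second after the job is handed in, with the robot touching nothing.
It also fails if it takes over 59 s, if anything falls off the work surface, if the arm or the gripper's body presses on something with over 40 N, if the wrist force passes 120 N, or if a joint passes its speed limit or range.

## Working session

There is one attempt and no reset: what is moved stays moved. The work goes in short steps, Python scripts to look and compute and a tool call to move; the robot and the scene stay as the last step left them, time stands still between calls to the robot, and variables do not carry over. Pictures are saved under pics/ and viewed, and the job is handed in when it is done.

Besides the shell and the picture viewer there is one more tool, called after "Emit:" as name([rows], argument=value, ...), one row to a line, values as JSON. arm_command: Moves the arm, as the interface text tells. Its arguments: {"type":"object","properties":{"moves":{"type":"array","items":{"type":"array","items":{"type":"array","items":{"type":"number"}}}},"force":{"type":"number"}},"required":["moves"]}

```bash
mkdir -p pics
cat > h.py <<'E'
import numpy as np, cv2
from workcell import manip
def K(n):
    i=manip.camera_info(n); f=200/np.tan(np.radians(i["vfov"])/2)
    return np.array([[f,0,i["cx"]],[0,f,i["cy"]],[0,0,1]]),np.array(i["dist_coeffs"],float),np.array(i["pose"])
def ray2z(n,rc,z,cal=None):
    k,d,P=cal or K(n)
    u=cv2.undistortPoints(np.array([[[rc[1],rc[0]]]],float),k,d)[0,0]
    r=P[:3,:3]@np.array([u[0],u[1],1]); o=P[:3,3]
    return o+r*(z-o[2])/r[2]
def proj(n,p,cal=None):
    k,d,P=cal or K(n); Q=np.linalg.inv(P)
    p=np.atleast_2d(p).astype(float)
    return cv2.projectPoints(p,cv2.Rodrigues(Q[:3,:3])[0],Q[:3,3],k,d)[0][:,0]
def save(n,f):
    im=manip.camera(n); cv2.imwrite("pics/"+f,im[:,:,::-1]); return im
def st():
    o=manip.get_obs(); print({k:np.round(o[k],3).tolist() for k in ("clock","position","ee_rot","ft_force","grip_width","joint_pos")})
    return o
E
python3 - <<'E'
from h import *
st()
for n in ("top","side"):
    save(n,n+"1.png"); print(n,np.round(K(n)[2],3).tolist())
for q in ("slim_box","wide_box","lane","apron","gate"):
    try: print(q,[(np.round(d["pixel"]).tolist(),round(d["confidence"],2)) for d in manip.pinpoint(q,"top")][:4])
    except Exception as e: print(q,e)
E
```

```text
{'clock': 0.0, 'position': [0.226, -0.582, 0.303], 'ee_rot': [-0.695, -0.13, 0.695, -0.129], 'ft_force': [-0.09, -0.084, -0.493], 'grip_width': 1.0, 'joint_pos': [1.178, 0.333, -0.065, 1.461, 0.022, 1.35, -0.089]}
top [[0.026, -0.997, 0.07, 0.453], [-1.0, -0.026, -0.001, 0.006], [0.002, -0.07, -0.998, 1.384], [0.0, 0.0, 0.0, 1.0]]
side [[-0.964, -0.154, 0.217, 0.297], [-0.266, 0.623, -0.736, 0.885], [-0.022, -0.767, -0.642, 0.821], [0.0, 0.0, 0.0, 1.0]]
slim_box [([192.0, 438.0], 0.96), ([206.0, 399.0], 0.95), ([179.0, 186.0], 0.67)]
wide_box [([239.0, 431.0], 0.59)]
lane [([189.0, 285.0], 0.91), ([194.0, 439.0], 0.57)]
apron [([187.0, 258.0], 0.58), ([248.0, 358.0], 0.43)]
gate it knows: apron, case_pink, coasters_plum, hairtie_mustard, lane, scrubby_peach, scrubby_rose, scrubby_teal, slim_box, wide_box
```

View pics/top1.png

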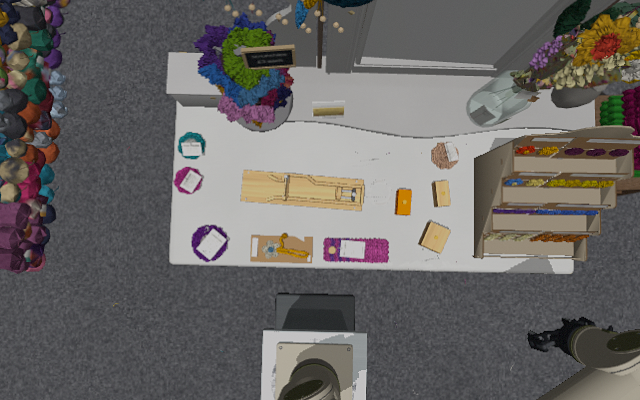

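View pics/side1.png

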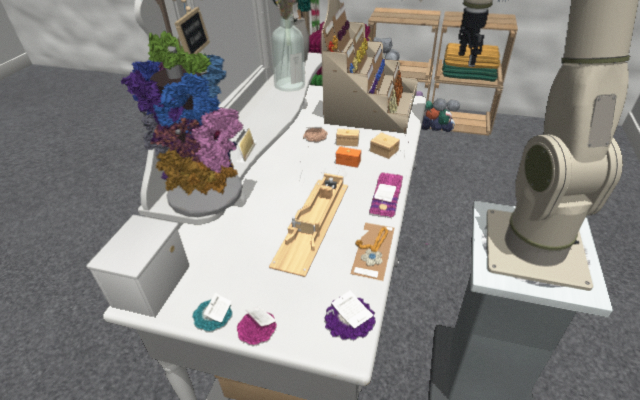

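The top view shows the lane from (185,240) to (195,365) in row/col, with the slim box at about (193,441), the orange look-alike at (202,403) and the wide box at (237,434). Next I'll measure them.

Run:
```python
from h import *
cal=K("top")
for q,z in (("slim_box",.046),("wide_box",.046),("lane",.008)):
    for r in manip.regions_of(q,"top")[:4]:
        m=r["mask"].astype(np.uint8); c,_=cv2.findContours(m,0,1); c=max(c,key=cv2.contourArea)
        R=cv2.minAreaRect(c); bp=cv2.boxPoints(R)
        w=np.array([ray2z("top",(b[1],b[0]),z,cal)[:2] for b in bp])
        print(q,round(r["confidence"],2),r["rect"],w.round(3).tolist(),w.mean(0).round(3),np.linalg.norm(w[0]-w[1]).round(3),np.linalg.norm(w[2]-w[1]).round(3))
im=cv2.imread("pics/top1.png")
cv2.imwrite("pics/topc.png",cv2.resize(im[130:270,230:480],None,fx=3.2,fy=3.2,interpolation=2))
i=manip.camera_info("wrist");print(i["vfov"],np.round(i["pose"],3).tolist())
o=st()
from scipy.spatial.transform import Rotation as Ro
print(Ro.from_quat(o["ee_rot"]).as_matrix().round(3))
```

```text
slim_box 0.67 [433.5, 179.8, 450.4, 209.5] [[0.611, -0.337], [0.618, -0.385], [0.543, -0.395], [0.535, -0.347]] [ 0.577 -0.366] 0.049 0.076
slim_box 0.57 [394.1, 189.6, 409.0, 214.1] [[0.511, -0.228], [0.588, -0.232], [0.586, -0.279], [0.509, -0.275]] [ 0.548 -0.254] 0.077 0.047
wide_box 0.55 [418.0, 222.2, 449.8, 251.5] [[0.429, -0.297], [0.5, -0.329], [0.469, -0.399], [0.399, -0.367]] [ 0.449 -0.348] 0.078 0.076
lane 0.62 [242.4, 168.0, 364.1, 210.3] [[0.54, 0.242], [0.643, 0.237], [0.621, -0.141], [0.518, -0.135]] [0.581 0.051] 0.104 0.379
64.1998304079475 [[0.363, -0.889, -0.277, 0.297], [-0.932, -0.347, -0.109, -0.555], [0.001, 0.298, -0.955, 0.374], [0.0, 0.0, 0.0, 1.0]]
{'clock': 0.45, 'position': [0.226, -0.583, 0.304], 'ee_rot': [0.695, 0.13, -0.695, 0.13], 'ft_force': [-0.141, -0.36, 0.786], 'grip_width': 1.0, 'joint_pos': [1.178, 0.332, -0.065, 1.46, 0.022, 1.35, -0.089]}
[[-0.     0.361 -0.932]
 [ 0.    -0.932 -0.361]
 [-1.    -0.    -0.   ]]
```

View pics/topc.png

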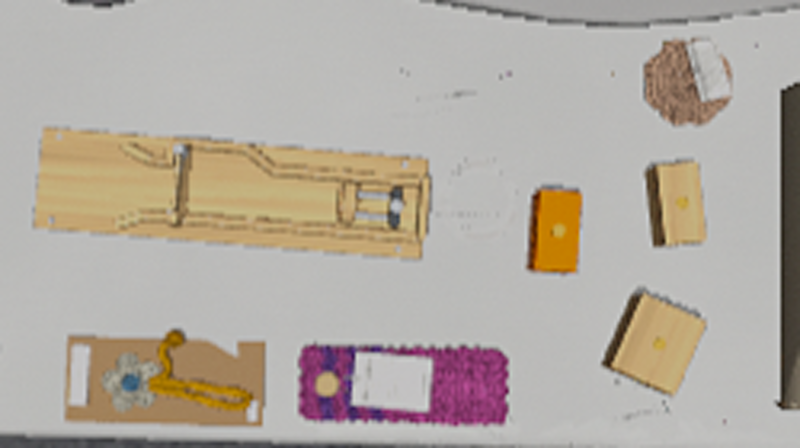

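Emit:
arm_command([
  [[0,0,0,0,7.1],[0,0,0,0,7.1],[0,0.2,-1,-0.4,0],[0,0.2,-1,-0.4,0],[0,0.2,-1,-0.4,0],[0,0.2,-1,-0.4,0],[0,0.2,-1,-0.4,0],[0,0.2,-1,-0.4,0],[0,0.2,-1,-0.4,0],[0,0.2,0,-1,0],[0,0.2,0,-1,0],[0,0.2,0,-1,0]],
])

```text
clock: 1.45
position: [0.3494, -0.391, 0.2542]
ee_rot: [0.706, 0.043, -0.706, 0.043]
ft_force: [0.3, -0.4, 0.7]
grip_width: 1.001
```

Emit:
arm_command([
  [[0,0,0,-1,0],[0,0,0,-1,0],[0,0,0,-1,0],[0,0,0,-1,0],[0,0,0,-1,0],[0,0,0,-1,0],[0,0,0,-1,0],[0,0,0,-1,0],[0,0,0,-1,0],[0,0,0,0,0],[0,0,0,0,0]],
])

```text
clock: 2.37
position: [0.573, -0.3631, 0.2533]
ee_rot: [-0.706, -0.044, 0.706, -0.044]
ft_force: [-0.8, -0.5, -0.2]
grip_width: 0.999
```

Run:
```python
from h import *
st(); cal=K("wrist"); save("wrist","w1.png")
for r in manip.regions_of("slim_box","wrist")[:3]:
    print(r["confidence"],r["rect"])
for d in manip.pinpoint("slim_box","wrist"): print(d, ray2z("wrist",d["pixel"],0,cal))
np.savez("w1cal.npz",k=cal[0],d=cal[1],P=cal[2])
```

```text
{'clock': 2.367, 'position': [0.573, -0.363, 0.253], 'ee_rot': [-0.706, -0.044, 0.706, -0.044], 'ft_force': [-0.766, -0.477, -0.186], 'grip_width': 0.999, 'joint_pos': [0.679, 0.491, -0.258, 1.358, 0.124, 1.309, -1.028]}
0.85 [305.3, 137.4, 351.2, 224.0]
0.66 [177.6, 147.3, 236.2, 243.8]
{'pixel': [173.7, 328.6], 'confidence': 0.98} [ 0.57890237 -0.37379517  0.        ]
{'pixel': [185.2, 214.5], 'confidence': 0.94} [ 0.55171054 -0.25708295  0.        ]
```

View pics/w1.png

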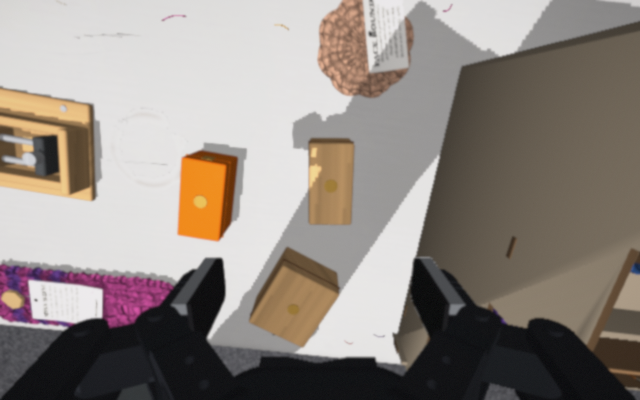

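The wrist view shows the slim box at rows 140–224, columns 309–352, with its dot at (186,331) and well aligned with the jaws. Orange and wide boxes are clear of it.

Run:
```python
from h import *
z=np.load("w1cal.npz"); cal=(z["k"],z["d"],z["P"]); print(cal[2].round(3).tolist())
im=cv2.imread("pics/w1.png"); cv2.imwrite("pics/w1c.png",cv2.resize(im[125:240,285:375],None,fx=5,fy=5,interpolation=2))
for rc in [(186,331),(141,309),(141,352),(224,309),(224,352)]: print(rc,ray2z("w",rc,.046,cal).round(4))
```

```text
[[0.126, -0.947, -0.295, 0.649], [-0.992, -0.12, -0.037, -0.354], [-0.0, 0.298, -0.955, 0.323], [0.0, 0.0, 0.0, 1.0]]
(186, 331) [ 0.5779 -0.3746  0.046 ]
(141, 309) [ 0.6152 -0.3503  0.046 ]
(141, 352) [ 0.6198 -0.387   0.046 ]
(224, 309) [ 0.5391 -0.3593  0.046 ]
(224, 352) [ 0.5441 -0.3991  0.046 ]
```

View pics/w1c.png

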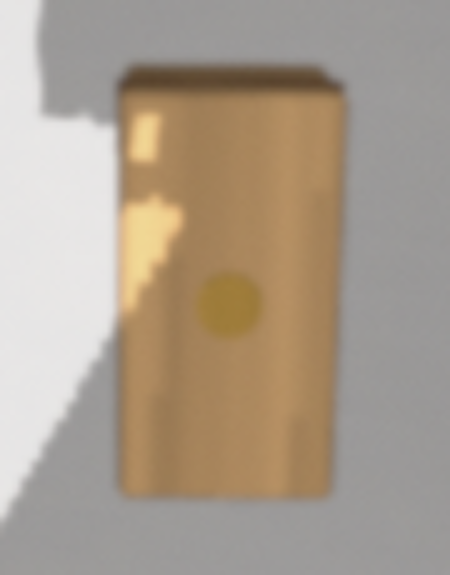

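Emit:
arm_command([
  [[0,0.8,0.48,-0.14,0],[0,0.9,0,0,0],[0,0.9,0,0,0],[0,0.9,0,0,0],[0,0.9,0,0,0],[0,0.9,0,0,0],[0,0.9,0,0,0],[0,0.7,0,0,0],[0,0,0,0,0],[1,0,0,0,0],[1,0,0,0,0],[1,0,0,0,0]],
], force=30)

```text
clock: 3.52
position: [0.5774, -0.3763, 0.0835]
ee_rot: [0.707, 0.042, -0.705, 0.044]
ft_force: [-0.3, 0.5, 0.1]
grip_width: 0.603
```

Emit:
arm_command([
  [[1,0,0,0,0],[1,0,0,0,0],[1,0,0,0,0],[1,0,0,0,0],[1,0,0,0,0],[1,0,0,0,0]],
])

```text
clock: 4.02
position: [0.5775, -0.3759, 0.0833]
ee_rot: [0.706, 0.043, -0.705, 0.044]
ft_force: [-1.4, 0.8, 6.7]
grip_width: 0.463
```

Emit:
arm_command([
  [[1,-0.4,0,0,0],[1,-0.8,0,0,0],[1,-0.8,0,0,0],[1,-0.8,0,0,0],[1,-0.8,-0.4,0.1,0],[1,-0.8,-0.7,0.1,0],[1,-0.6,-1,0.1,0],[1,-0.6,-1,0.1,0],[1,-0.6,-1,0.1,0],[1,-0.6,-1,0.1,0],[1,-0.6,-1,0.1,0],[1,-0.4,-1,0.1,0]],
], force=45)

```text
clock: 5.02
position: [0.5351, -0.2006, 0.2787]
ee_rot: [0.706, 0.043, -0.705, 0.044]
ft_force: [-0.0, -0.1, -1.5]
grip_width: 0.461
```

Emit:
arm_command([
  [[1,0,-1,0.1,0],[1,0,-1,0.1,0],[1,0,-1,0.1,0],[1,0,-1,0.1,0],[1,0,-1,0.1,0],[1,0,-1,0.1,0],[1,0,-1,0.1,0],[1,0,-1,0.1,0],[1,0,-1,0.1,0],[1,0,-0.8,0,0],[1,0,-0.5,0,0],[1,0,0,0,0]],
])

```text
clock: 6.02
position: [0.481, 0.0542, 0.2773]
ee_rot: [0.706, 0.045, -0.705, 0.045]
ft_force: [0.3, 0.5, -1.3]
grip_width: 0.458
```

Run:
```python
from h import *
st(); cal=K("wrist"); save("wrist","w2.png")
for d in manip.pinpoint("lane","wrist"): print(d, ray2z("wrist",d["pixel"],0,cal))
for d in manip.pinpoint("apron","wrist"): print(d, ray2z("wrist",d["pixel"],0.008,cal))
np.savez("w2cal.npz",k=cal[0],d=cal[1],P=cal[2])
```

```text
{'clock': 6.017, 'position': [0.481, 0.054, 0.277], 'ee_rot': [0.706, 0.045, -0.705, 0.045], 'ft_force': [0.295, 0.453, -1.288], 'grip_width': 0.458, 'joint_pos': [0.32, 0.073, -0.544, 1.835, 0.04, 1.244, -1.68]}
{'pixel': [74.4, 281.9], 'confidence': 0.94} [0.57786286 0.10302108 0.        ]
{'pixel': [249.3, 315.3], 'confidence': 0.16} [0.39241473 0.04526777 0.008     ]
```

View pics/w2.png

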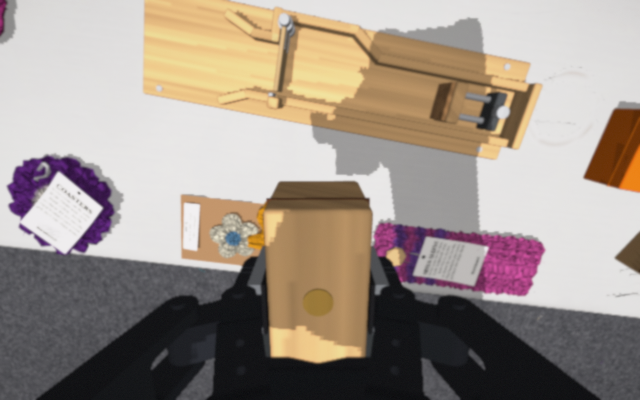

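The wrist view shows the whole lane: board near-left corner at about (92,144), near-right (159,497), far-right (64,529), gate from (20,285) to (100,275). The box is held straight.

Run:
```python
import cv2
im=cv2.imread("pics/w2.png")
a=cv2.resize(im[0:175,130:330],None,fx=4,fy=3.4,interpolation=2)
cv2.imwrite("pics/w2a.png",cv2.resize(im[0:150,130:330],None,fx=4,fy=4,interpolation=2))
cv2.imwrite("pics/w2b.png",cv2.resize(im[30:175,370:550],None,fx=4,fy=4,interpolation=2))
```

```text
(no output)
```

View pics/w2a.png

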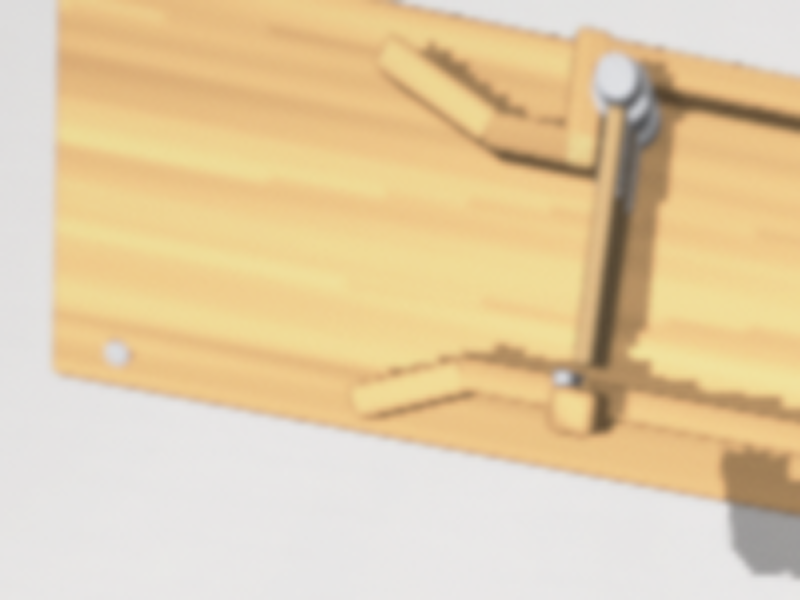

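View pics/w2b.png

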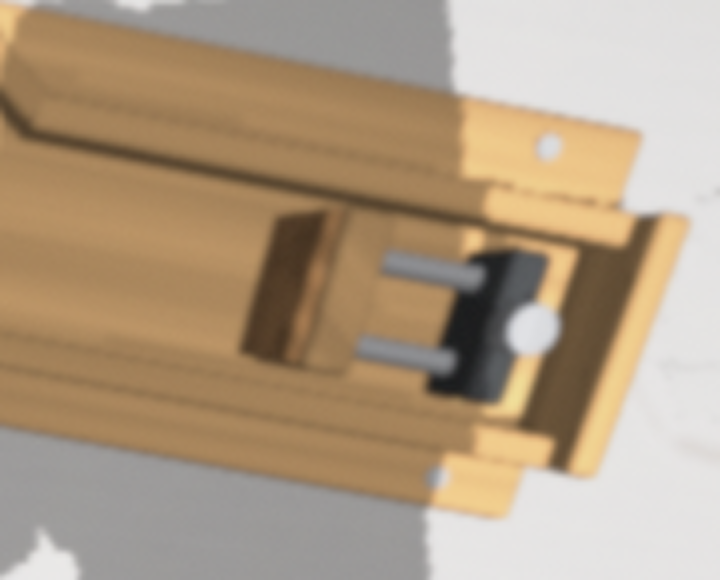

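```bash
cat > fit.py <<'E'
from h import *
from scipy.optimize import least_squares
z=np.load("w2cal.npz"); cal=(z["k"],z["d"],z["P"])
px=[(143.5,93.25),(496.5,159.25),(530.25,63.25),(227.5,0),(330,19.2)]
W=np.array([ray2z("w",(r,c),.008,cal)[:2] for c,r in px])*1000
def res(p):
    t=p[2]; d=np.array([np.cos(t),np.sin(t)]); n=np.array([-d[1],d[0]])
    L=np.c_[(W-p[:2])@d,(W-p[:2])@n]
    return np.r_[L[0]-[-137,-49],L[1]-[238,-49],L[2]-[238,49],L[3:,1]-49]
s=least_squares(res,[582,101,-1.63]); print(s.x.round(2),np.degrees(s.x[2]).round(2),s.fun.round(1))
t=s.x[2]; d=np.array([np.cos(t),np.sin(t)]); n=np.array([-d[1],d[0]])
def lane(w): return np.array([(w[:2]*1000-s.x[:2])@d,(w[:2]*1000-s.x[:2])@n])
def world(a,b): return s.x[:2]+a*d+b*n
if __name__=="__main__":
    print("apron",world(-92,0)); 
    for c,r in [(431.2,118),(438,84.5)]: print("foll",lane(ray2z("w",(r,c),.008,cal)))
    for c,r in [(452.5,82.5),(442.5,121)]: print("foll top",lane(ray2z("w",(r,c),.046,cal)))
    print("dot world/z?",ray2z("w",(302,318),.277-.054,cal),)
E
python3 fit.py
```

```text
[583.29 100.85  -1.62] -93.06 [ 1.9  0.1 -0.7  0.6 -1.2 -1.4 -0.6  1.3]
apron [588.20092338 192.7220866 ]
foll [156.56626041 -19.64485748]
foll [153.95052736  12.81925049]
foll top [153.12822534  12.51122564]
foll top [154.2691086  -20.92264662]
dot world/z? [0.4705537  0.05255685 0.223     ]
```

Run:
```python
from fit import *
im=cv2.imread("pics/w2.png"); S=4
big=cv2.resize(im,None,fx=S,fy=S,interpolation=2)
def ln(a,b,z,col):
    p=np.array([[*world(*q)/1000,z/1000] for q in (a,b)])
    q=(proj("w",p,cal)*S+S/2).astype(int); cv2.line(big,tuple(map(int,q[0])),tuple(map(int,q[1])),col,1)
for y in (-49,49): ln((-137,y),(238,y),8,(0,0,255))
for y in (-22.5,22.5):
    ln((62,y),(200,y),8,(255,0,0)); ln((62,y),(200,y),28,(0,160,0)); ln((-30,y),(0,y),28,(0,160,0)); ln((-30,y),(0,y),8,(255,0,0))
ln((-137,-49),(-137,49),8,(0,0,255));ln((0,36),(0,-17),51,(255,0,255))
cv2.imwrite("pics/ov.png",cv2.resize(big[0:700,500:2180],(800,333),interpolation=3))
cv2.imwrite("pics/ov1.png",big[0:500,540:1300]); cv2.imwrite("pics/ov2.png",big[150:700,1400:2180])
```

```text
[583.29 100.85  -1.62] -93.06 [ 1.9  0.1 -0.7  0.6 -1.2 -1.4 -0.6  1.3]
```

View pics/ov1.png

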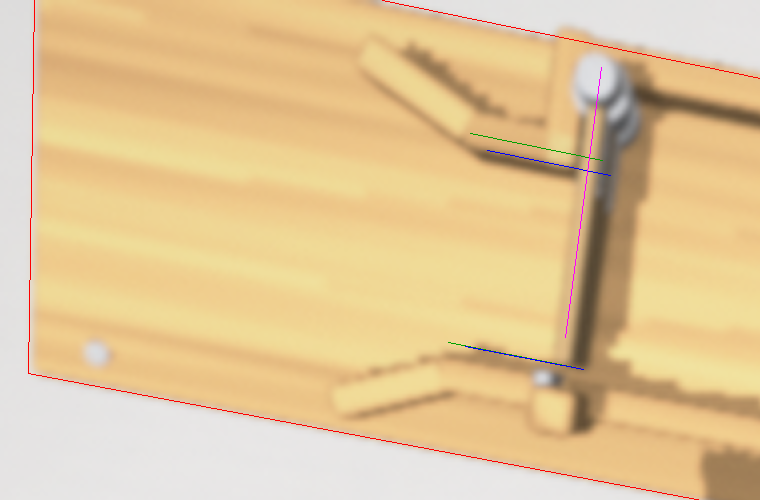

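View pics/ov2.png

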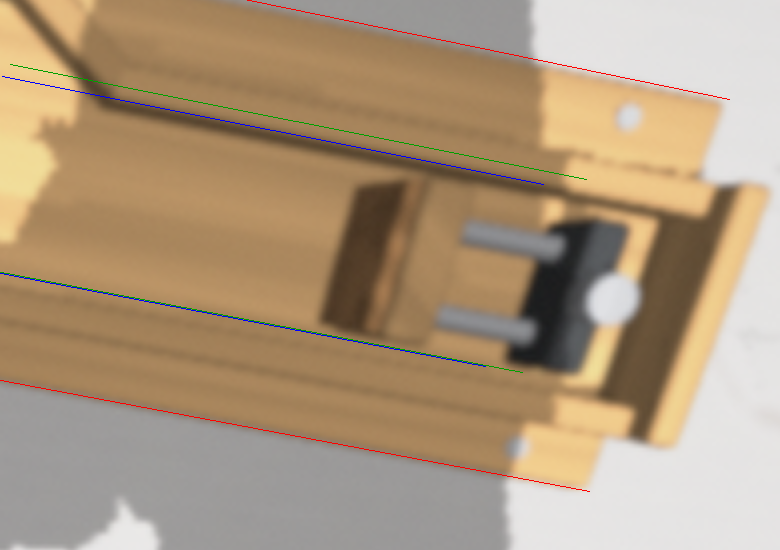

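Overlay: the walls sit about 2.4 mm towards the robot relative to the board edges, so I use the walls as the centreline, giving an origin of about (0.5807, 0.101) and a heading of −93.1°. Next I turn and carry the box to the apron.

Emit:
arm_command([
  [[1,0,0,0,-6.64],[1,0,0,0,-6.64],[1,0,0,0,-6.64],[1,0,0,0,-6.64],[1,0,0,0,-6.64],[1,0,0,0,-6.64],[1,0,0,0,-6.64],[1,0,0,0,-6.64],[1,0,0,0,-6.64],[1,0,0,0,-6.64],[1,0,0,0,-6.64],[1,0,0,0,-6.64]],
])

```text
clock: 7.17
position: [0.4818, 0.0497, 0.2765]
ee_rot: [-0.513, -0.486, 0.514, -0.486]
ft_force: [-0.1, 1.0, -1.7]
grip_width: 0.465
```

Emit:
arm_command([
  [[1,0,0.5,-0.8,0],[1,0,0.5,-0.8,0],[1,0,0.5,-0.8,0],[1,0.5,0.5,-0.8,0],[1,0.5,0.5,-0.8,0],[1,0.5,0.5,-0.8,0],[1,0.5,0.5,-0.8,0],[1,0.5,0.39,-0.26,0],[1,0.5,0,0,0],[1,0,0,0,0],[1,0,0,0,0]],
])

```text
clock: 8.08
position: [0.587, 0.19, 0.2007]
ee_rot: [-0.514, -0.485, 0.515, -0.485]
ft_force: [0.9, 0.1, -1.2]
grip_width: 0.46
```

Run:
```python
from fit import *
o=st()
from scipy.spatial.transform import Rotation as Ro
R=Ro.from_quat(o["ee_rot"]).as_matrix(); print(R.round(4), np.degrees(np.arctan2(R[1,1],R[0,1])))
save("wrist","w3.png")
c=K("wrist"); np.savez("w3cal.npz",k=c[0],d=c[1],P=c[2])
```

```text
[583.29 100.85  -1.62] -93.06 [ 1.9  0.1 -0.7  0.6 -1.2 -1.4 -0.6  1.3]
{'clock': 8.083, 'position': [0.587, 0.19, 0.201], 'ee_rot': [-0.514, -0.485, 0.515, -0.485], 'ft_force': [0.852, 0.137, -1.2], 'grip_width': 0.46, 'joint_pos': [0.095, 0.464, -0.624, 1.58, 0.286, 1.192, -0.646]}
[[-0.0017  0.9982 -0.0597]
 [-0.0013 -0.0597 -0.9982]
 [-1.     -0.0016  0.0014]] -3.424298732430613
```

View pics/w3.png

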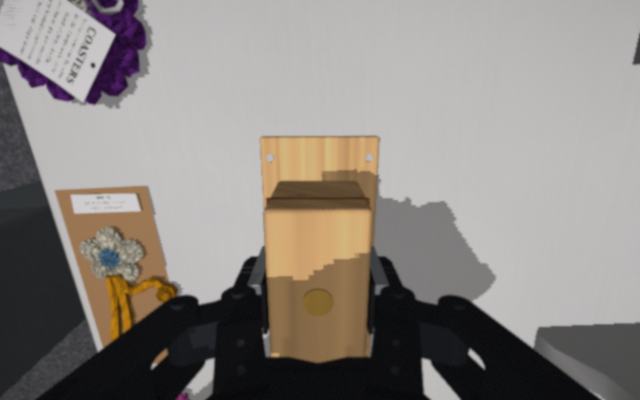

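The view behind the box shows the board's rear end at row 137, columns 262–379, and the box at columns 265–370.

Run:
```python
from fit import *
z=np.load("w3cal.npz"); c=(z["k"],z["d"],z["P"])
for r,cc in [(137,262),(137,379),(157,269.5),(157,369),(180,262.5),(180,377)]:
    w=ray2z("w",(r,cc),.008,c); print((r,cc),w.round(4),lane(w).round(1))
for rc in [(302,318),(208,265),(208,370)]:
    w=ray2z("w",rc,.2007-.037,c); print("box",rc,w.round(4),lane(w).round(1))
tc=np.array([.587,.190]); print("tcp",lane(tc))
```

```text
[583.29 100.85  -1.62] -93.06 [ 1.9  0.1 -0.7  0.6 -1.2 -1.4 -0.6  1.3]
(137, 262) [0.5452 0.2405 0.008 ] [-137.4  -45.5]
(137, 379) [0.6404 0.235  0.008 ] [-137.    49.9]
(157, 269.5) [0.5496 0.2238 0.008 ] [-121.   -40.2]
(157, 369) [0.6321 0.2191 0.008 ] [-120.7   42.5]
(180, 262.5) [0.5416 0.2046 0.008 ] [-101.4  -47.1]
(180, 377) [0.6387 0.199  0.008 ] [-101.    50.1]
box (302, 318) [0.5879 0.1905 0.1637] [-89.8  -0.2]
box (208, 265) [0.5712 0.2307 0.1637] [-129.  -19.]
box (208, 370) [0.6087 0.2285 0.1637] [-128.8   18.6]
tcp [-89.21770631  -1.05395172]
```

Emit:
arm_command([
  [[1,0.4,-0.03,-0.13,-0.2],[1,0.7,0,0,0],[1,0.7,0,0,0],[1,0.7,0,0,0],[1,0.6,0,0,0],[1,0.5,0,0,0],[1,0.3,0,0,0],[1,0.3,0,0,0],[1,0.08,0,0,0],[1,0,0,0,0],[1,0,0,0,0]],
])

```text
clock: 9.05
position: [0.5871, 0.1951, 0.095]
ee_rot: [0.514, 0.486, -0.513, 0.486]
ft_force: [-0.9, -0.1, -2.4]
grip_width: 0.464
```

Emit:
arm_command([
  [[1,0.05,0,0,0],[1,0.05,0,0,0],[1,0,0,0,0]],
])

```text
clock: 9.3
position: [0.5869, 0.1949, 0.092]
ee_rot: [0.514, 0.486, -0.513, 0.486]
ft_force: [0.2, -0.7, -1.6]
grip_width: 0.46
```

Emit:
arm_command([
  [[1,0.03,0,0,0],[0,0,0,0,0],[0,0,0,0,0],[0,0,0,0,0],[0,0,0,0,0],[0,0,0,0,0],[0,-0.8,0,0,0],[0,-1,0,0,0],[0,-1,0,0,0],[0,-1,0,0,0],[0,-1,0,-0.5,0],[0,0,0,-0.5,0]],
])

```text
clock: 10.3
position: [0.5901, 0.2206, 0.2168]
ee_rot: [0.516, 0.484, -0.512, 0.487]
ft_force: [1.1, 1.3, 0.0]
grip_width: 0.999
```

Emit:
arm_command([
  [[1,0,0,-0.8,0],[1,0,0,-0.8,0],[1,0,0,0,0],[1,0,0,0,0]],
])

```text
clock: 10.63
position: [0.5897, 0.2614, 0.2108]
ee_rot: [-0.513, -0.487, 0.513, -0.487]
ft_force: [-0.1, -0.5, -0.3]
grip_width: 0.458
```

Run:
```python
from fit import *
st(); save("wrist","w4.png")
c=K("wrist"); np.savez("w4cal.npz",k=c[0],d=c[1],P=c[2])
im=save("top","top2.png"); cv2.imwrite("pics/top2c.png",cv2.resize(im[155:225,230:380,::-1],None,fx=5,fy=5,interpolation=2))
save("side","side2.png")
```

```text
[583.29 100.85  -1.62] -93.06 [ 1.9  0.1 -0.7  0.6 -1.2 -1.4 -0.6  1.3]
{'clock': 10.633, 'position': [0.59, 0.261, 0.211], 'ee_rot': [-0.513, -0.487, 0.513, -0.487], 'ft_force': [-0.071, -0.549, -0.251], 'grip_width': 0.458, 'joint_pos': [-0.022, 0.516, -0.634, 1.491, 0.314, 1.238, -0.749]}
```

View pics/w4.png

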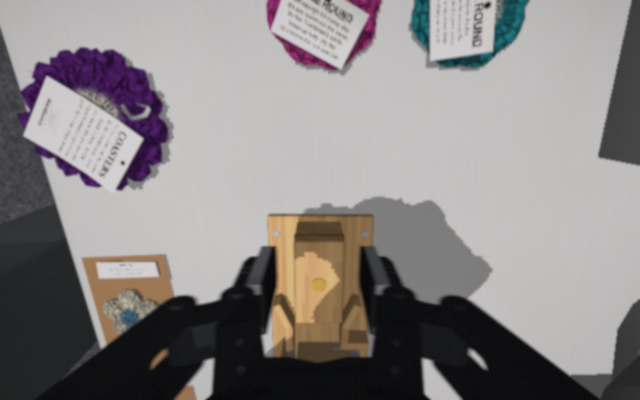

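View pics/side2.png

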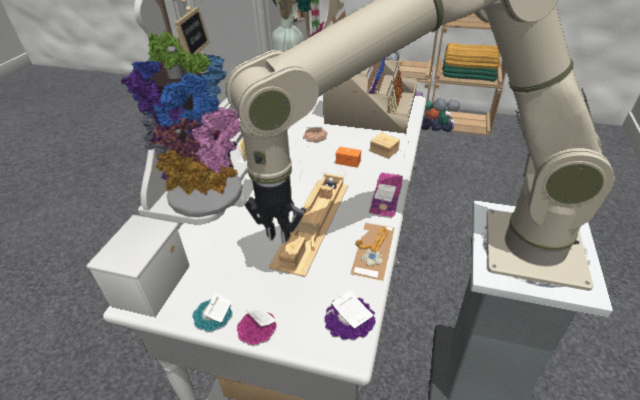

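The box is on the apron: top at columns 295–344, centred between the flared guides near (320,282) and (320,355).

Run:
```python
from fit import *
im=cv2.imread("pics/w4.png"); cv2.imwrite("pics/w4c.png",cv2.resize(im[205:365,255:385],None,fx=5,fy=3.7,interpolation=2))
z=np.load("w4cal.npz"); c=(z["k"],z["d"],z["P"])
for p in manip.pinpoint("slim_box","wrist")[:1]:print(p)
```

```text
[583.29 100.85  -1.62] -93.06 [ 1.9  0.1 -0.7  0.6 -1.2 -1.4 -0.6  1.3]
{'pixel': [256.2, 319.6], 'confidence': 0.74}
```

View pics/w4c.png

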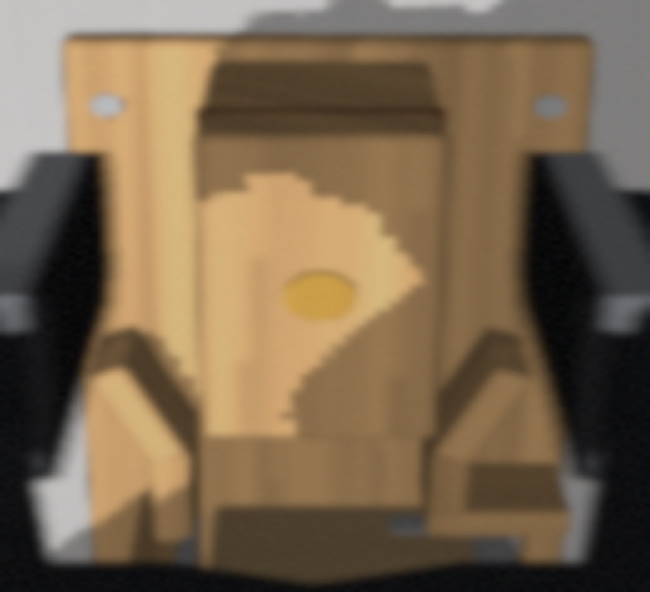

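Box is centred between the guides in the same image (box front about column 316 against a guide centre of 315, crop pixels). Now I close the fingers, descend behind it and push.

Emit:
arm_command([
  [[1,0.3,0,0,0],[1,0.6,0,0,0],[1,0.6,0,0,0],[1,0.6,0,0,0],[1,0.6,0,0,0],[1,0.6,0,0,0],[1,0.6,0,0,0],[1,0.4,0,0,0],[1,0.2,0,0,0],[1,0.13,0,0,0],[1,0,0,0,0],[1,0,0,0,0]],
])

```text
clock: 11.83
position: [0.5906, 0.2601, 0.0959]
ee_rot: [0.514, 0.486, -0.513, 0.486]
ft_force: [-0.4, 0.7, -0.2]
grip_width: 0.002
```

Emit:
arm_command([
  [[1,0,0,0.1,0],[1,0,0,0.1,0],[1,0,0,0.1,0],[1,0,0,0.1,0]],
])

```text
clock: 12.17
position: [0.5899, 0.2494, 0.0957]
ee_rot: [0.514, 0.486, -0.513, 0.486]
ft_force: [0.6, -0.9, -0.7]
grip_width: -0.003
```

Emit:
arm_command([
  [[1,0,0,0.12,0],[1,0,0,0.12,0],[1,0,0,0.12,0],[1,0,0,0.16,0],[1,0,0,0.16,0],[1,0,0,0.16,0],[1,0,0,0.16,0],[1,0,0,0.16,0]],
])

```text
clock: 12.83
position: [0.5882, 0.2206, 0.0955]
ee_rot: [0.514, 0.486, -0.513, 0.486]
ft_force: [0.4, 1.9, 1.4]
grip_width: 0.0
```

Run:
```python
from fit import *
im=save("wrist","w5.png"); st()
im=save("side","s5.png"); cv2.imwrite("pics/s5c.png",cv2.resize(im[160:280,220:380,::-1],None,fx=4,fy=4,interpolation=2))
```

```text
[583.29 100.85  -1.62] -93.06 [ 1.9  0.1 -0.7  0.6 -1.2 -1.4 -0.6  1.3]
{'clock': 12.883, 'position': [0.588, 0.22, 0.095], 'ee_rot': [-0.514, -0.486, 0.514, -0.486], 'ft_force': [-0.588, 0.258, 0.856], 'grip_width': 0.001, 'joint_pos': [0.018, 0.604, -0.59, 1.629, 0.379, 1.026, -0.744]}
```

View pics/s5c.png

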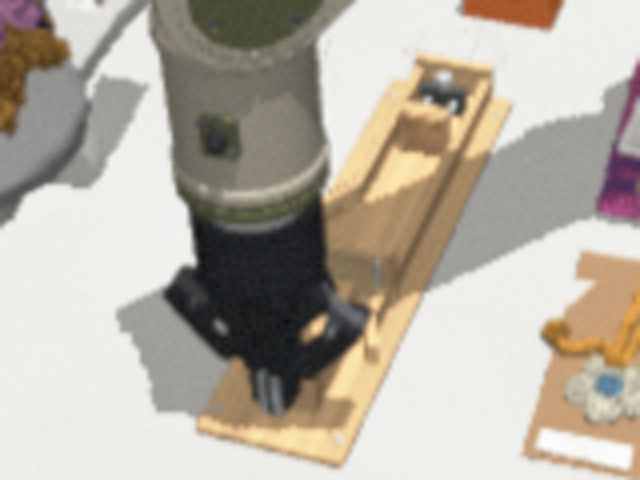

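View pics/w5.png

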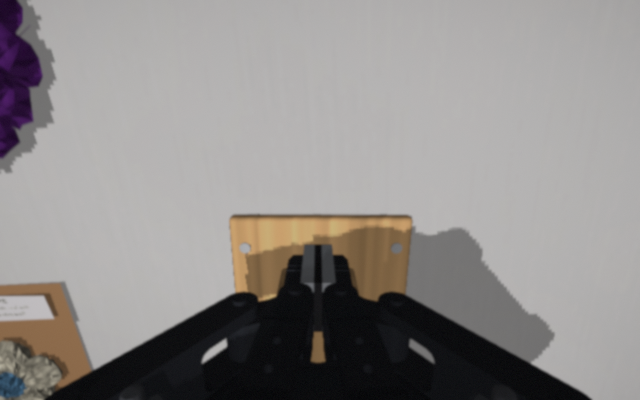

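Run:
```python
from fit import *
k,d,P=K("side"); im=cv2.imread("pics/s5.png")
cv2.imwrite("pics/s5d.png",cv2.resize(im[205:275,255:325],None,fx=8,fy=8,interpolation=2))
T=np.array([.588,.220,.0955])
dd=np.array([np.cos(s.x[2]),np.sin(s.x[2]),0])
def pl(c,r,off):
    u=cv2.undistortPoints(np.array([[[c,r]]],float),k,d)[0,0]; v=P[:3,:3]@[u[0],u[1],1]; o=P[:3,3]
    q=o+v*(((T-dd*off-o)@dd)/(v@dd)); nn=np.array([-dd[1],dd[0],0]); return ((q-T)@nn*1000).round(1),(q[2]*1000).round(1)
for c,r in [(306,246),(311,240),(289,263),(262,230),(278,248)]: print((c,r),pl(c,r,0),pl(c,r,.011))
```

```text
[583.29 100.85  -1.62] -93.06 [ 1.9  0.1 -0.7  0.6 -1.2 -1.4 -0.6  1.3]
(306, 246) (np.float64(-48.2), np.float64(90.2)) (np.float64(-52.9), np.float64(102.6))
(311, 240) (np.float64(-61.7), np.float64(114.1)) (np.float64(-66.2), np.float64(126.1))
(289, 263) (np.float64(0.8), np.float64(14.5)) (np.float64(-4.8), np.float64(28.2))
(262, 230) (np.float64(62.2), np.float64(110.6)) (np.float64(55.6), np.float64(122.6))
(278, 248) (np.float64(25.9), np.float64(60.3)) (np.float64(19.9), np.float64(73.2))
```

View pics/s5d.png

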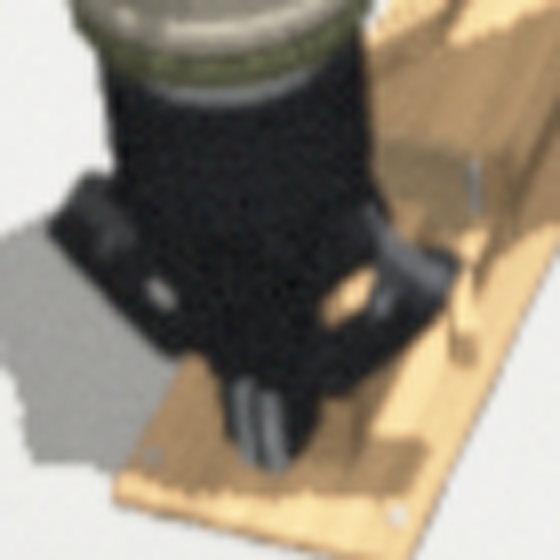

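The finger linkage slopes outward at about z=60–70 mm when y=±25 mm, which is close to the latch post. I'll raise 8 mm for clearance and continue.

Emit:
arm_command([
  [[1,0,0,-0.16,0],[1,-0.16,0,0,0],[1,-0.16,0,0,0],[1,0,0,0.16,0],[1,0,0,0.16,0],[1,0,0,0.16,0],[1,0,0,0.16,0],[1,0,0,0.16,0],[1,0,0,0.16,0],[1,0,0,0.16,0],[1,0,0,0.16,0],[1,0,0,0.16,0]],
])

```text
clock: 13.93
position: [0.5864, 0.1887, 0.1034]
ee_rot: [0.514, 0.486, -0.513, 0.486]
ft_force: [-0.2, 4.4, 1.3]
grip_width: 0.001
```

Emit:
arm_command([
  [[1,0,0,0.16,0],[1,0,0,0.16,0],[1,0,0,0.16,0],[1,0,0,0.16,0],[1,0,0,0.16,0],[1,0,0,0.16,0]],
])

```text
clock: 14.43
position: [0.585, 0.1648, 0.1034]
ee_rot: [-0.513, -0.486, 0.513, -0.486]
ft_force: [-0.3, 4.3, 1.5]
grip_width: -0.0
```

Run:
```python
from fit import *
im=save("top","t6.png"); st()
cv2.imwrite("pics/t6c.png",cv2.resize(im[155:225,230:380,::-1],None,fx=5,fy=5,interpolation=2))
im=save("side","s6.png"); cv2.imwrite("pics/s6c.png",cv2.resize(im[160:280,220:380,::-1],None,fx=4,fy=4,interpolation=2))
```

```text
[583.29 100.85  -1.62] -93.06 [ 1.9  0.1 -0.7  0.6 -1.2 -1.4 -0.6  1.3]
{'clock': 14.483, 'position': [0.585, 0.164, 0.103], 'ee_rot': [-0.513, -0.486, 0.514, -0.486], 'ft_force': [-0.808, 4.622, 2.453], 'grip_width': -0.003, 'joint_pos': [0.116, 0.554, -0.593, 1.682, 0.354, 1.015, -0.653]}
```

View pics/s6c.png

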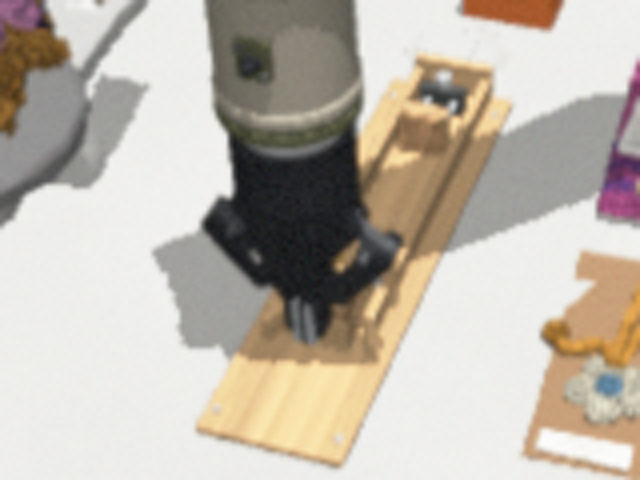

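View pics/t6c.png

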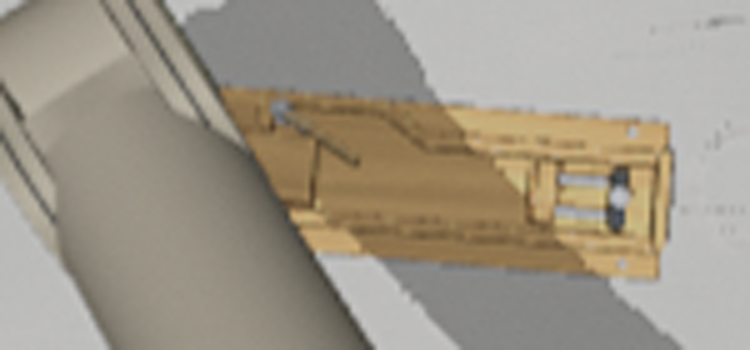

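The gate is opening: box nose at crop column 315, leaf swung to (355,160). No jam, so I continue.

Emit:
arm_command([
  [[1,0,0,0.16,0],[1,0,0,0.16,0],[1,0,0,0.16,0],[1,0,0,0.16,0],[1,0,0,0.16,0],[1,0,0,0.16,0],[1,0,0,0.16,0],[1,0,0,0.16,0],[1,0,0,0.16,0],[1,0,0,0.16,0],[1,0,0,0.16,0],[1,0,0,0.16,0]],
])

```text
clock: 15.53
position: [0.5824, 0.1165, 0.1033]
ee_rot: [-0.513, -0.486, 0.514, -0.486]
ft_force: [-0.9, 1.5, -0.1]
grip_width: 0.001
```

Emit:
arm_command([
  [[1,0,0,0.16,0],[1,0,0,0.16,0],[1,0,0,0.16,0],[1,0,0,0.16,0],[1,0,0,0.16,0],[1,0,0,0.16,0],[1,0,0,0.16,0],[1,0,0,0.16,0],[1,0,0,0.16,0]],
])

```text
clock: 16.28
position: [0.5805, 0.0806, 0.1034]
ee_rot: [-0.513, -0.486, 0.514, -0.486]
ft_force: [-1.5, 0.7, 0.2]
grip_width: -0.005
```

Run:
```python
from fit import *
im=save("top","t7.png"); o=st(); print(lane(o["position"]))
cv2.imwrite("pics/t7c.png",cv2.resize(im[155:225,230:380,::-1],None,fx=5,fy=5,interpolation=2))
```

```text
[583.29 100.85  -1.62] -93.06 [ 1.9  0.1 -0.7  0.6 -1.2 -1.4 -0.6  1.3]
{'clock': 16.333, 'position': [0.58, 0.08, 0.103], 'ee_rot': [-0.513, -0.486, 0.514, -0.486], 'ft_force': [-0.841, 1.051, 0.781], 'grip_width': -0.003, 'joint_pos': [0.257, 0.51, -0.585, 1.742, 0.329, 0.989, -0.508]}
[21.28242162 -1.67154847]
```

View pics/t7c.png

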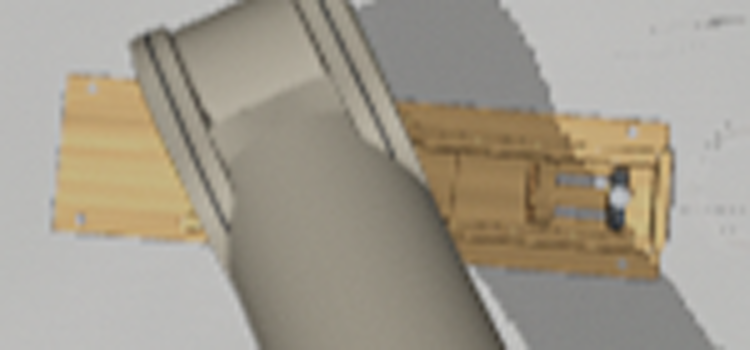

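Nose at crop column 455 and follower face at about 530, so a gap of about 45 mm. I'll advance 28 mm and then feel in small steps.

Emit:
arm_command([
  [[1,0,0,0.16,0],[1,0,0,0.16,0],[1,0,0,0.16,0],[1,0,0,0.16,0],[1,0,0,0.16,0],[1,0,0,0.16,0],[1,0,0,0.08,0],[1,0,0,0.04,0],[1,0,0,0.04,0],[1,0,0,0.04,0]],
])

```text
clock: 17.17
position: [0.5789, 0.0523, 0.1034]
ee_rot: [0.513, 0.486, -0.513, 0.486]
ft_force: [-0.8, 0.5, 0.3]
grip_width: -0.002
```

Emit:
arm_command([
  [[1,0,0,0.04,0],[1,0,0,0.04,0],[1,0,0,0.04,0],[1,0,0,0.04,0]],
])

```text
clock: 17.5
position: [0.5787, 0.0481, 0.1034]
ee_rot: [-0.513, -0.486, 0.513, -0.486]
ft_force: [-1.5, 1.8, -1.0]
grip_width: -0.001
```

Emit:
arm_command([
  [[1,0,0,0.04,0],[1,0,0,0.04,0],[1,0,0,0.04,0]],
])

```text
clock: 17.75
position: [0.5786, 0.0451, 0.1034]
ee_rot: [-0.513, -0.486, 0.513, -0.486]
ft_force: [-0.6, 1.9, 0.6]
grip_width: -0.001
```

Emit:
arm_command([
  [[1,0,0,0.04,0],[1,0,0,0.04,0]],
])

```text
clock: 17.92
position: [0.5785, 0.043, 0.1034]
ee_rot: [-0.513, -0.486, 0.513, -0.486]
ft_force: [-0.7, 1.9, -0.4]
grip_width: 0.002
```

Emit:
arm_command([
  [[1,0,0,0.04,0],[1,0,0,0.04,0]],
])

```text
clock: 18.08
position: [0.5785, 0.0409, 0.1035]
ee_rot: [0.514, 0.486, -0.514, 0.486]
ft_force: [-0.0, 1.1, 0.5]
grip_width: -0.002
```

Emit:
arm_command([
  [[1,0,0,0.04,0],[1,0,0,0.04,0]],
])

```text
clock: 18.25
position: [0.5783, 0.039, 0.1035]
ee_rot: [0.514, 0.486, -0.513, 0.486]
ft_force: [-0.7, 1.1, -0.9]
grip_width: 0.002
```

Emit:
arm_command([
  [[1,0,0,0.04,0]],
])

```text
clock: 18.33
position: [0.5782, 0.038, 0.1034]
ee_rot: [0.514, 0.486, -0.514, 0.486]
ft_force: [-0.1, 1.8, -0.1]
grip_width: 0.002
```

Emit:
arm_command([
  [[1,0,0,0.04,0]],
])

```text
clock: 18.42
position: [0.5782, 0.0371, 0.1034]
ee_rot: [0.514, 0.486, -0.513, 0.486]
ft_force: [0.1, 1.0, -0.7]
grip_width: 0.001
```

Emit:
arm_command([
  [[1,0,0,0.04,0]],
])

```text
clock: 18.5
position: [0.5781, 0.0361, 0.1034]
ee_rot: [0.513, 0.486, -0.513, 0.486]
ft_force: [-0.6, 0.8, -0.2]
grip_width: -0.003
```

Emit:
arm_command([
  [[1,0,0,0.04,0]],
])

```text
clock: 18.58
position: [0.5781, 0.0355, 0.1035]
ee_rot: [0.514, 0.486, -0.513, 0.486]
ft_force: [0.4, 4.9, 0.0]
grip_width: -0.0
```

Emit:
arm_command([
  [[1,0,0,0.04,0]],
])

```text
clock: 18.67
position: [0.5781, 0.0354, 0.1036]
ee_rot: [0.514, 0.487, -0.513, 0.486]
ft_force: [0.4, 7.0, -0.1]
grip_width: -0.006
```

Run:
```python
from fit import *
im=save("top","t8.png"); o=st(); print(lane(o["position"]))
cv2.imwrite("pics/t8c.png",cv2.resize(im[155:225,280:380,::-1],None,fx=7,fy=7,interpolation=2))
```

```text
[583.29 100.85  -1.62] -93.06 [ 1.9  0.1 -0.7  0.6 -1.2 -1.4 -0.6  1.3]
{'clock': 18.717, 'position': [0.578, 0.035, 0.104], 'ee_rot': [0.514, 0.487, -0.513, 0.486], 'ft_force': [0.256, 5.605, -0.73], 'grip_width': -0.0, 'joint_pos': [0.332, 0.494, -0.578, 1.761, 0.316, 0.979, -0.424]}
[65.74684396 -1.70227969]
```

View pics/t8c.png

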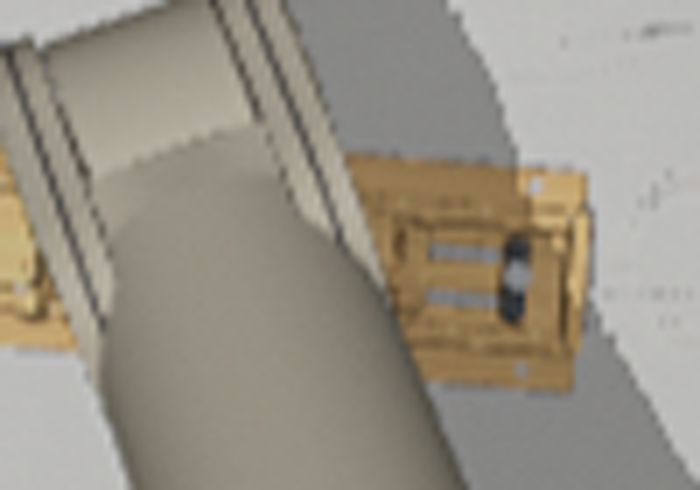

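Contact: force rose to 5–7 N and the TCP stalled at y=0.0355, as predicted. Now I push until it slips back about 4 mm, to TCP y≈0.0315.

Emit:
arm_command([
  [[1,0,0,0.04,0]],
])

```text
clock: 18.8
position: [0.578, 0.0348, 0.1037]
ee_rot: [0.514, 0.487, -0.512, 0.486]
ft_force: [0.4, 6.0, -0.6]
grip_width: 0.003
```

Emit:
arm_command([
  [[1,0,0,0.04,0]],
])

```text
clock: 18.88
position: [0.578, 0.0339, 0.1037]
ee_rot: [0.514, 0.487, -0.512, 0.486]
ft_force: [0.6, 6.5, 0.1]
grip_width: -0.003
```

Emit:
arm_command([
  [[1,0,0,0.03,0]],
])

```text
clock: 18.97
position: [0.5779, 0.033, 0.1036]
ee_rot: [0.514, 0.487, -0.512, 0.486]
ft_force: [1.2, 6.0, -0.9]
grip_width: -0.001
```

Emit:
arm_command([
  [[1,0,0,0.04,0]],
])

```text
clock: 19.05
position: [0.5779, 0.0321, 0.1037]
ee_rot: [0.514, 0.487, -0.512, 0.486]
ft_force: [0.2, 5.9, -0.8]
grip_width: 0.002
```

Emit:
arm_command([
  [[1,0,0,0.03,0]],
])

```text
clock: 19.13
position: [0.5778, 0.0313, 0.1037]
ee_rot: [0.514, 0.487, -0.512, 0.486]
ft_force: [0.4, 6.9, -0.6]
grip_width: 0.0
```

Emit:
arm_command([
  [[1,0,0,0,0]],
])

```text
clock: 19.22
position: [0.5778, 0.0312, 0.1036]
ee_rot: [0.514, 0.487, -0.513, 0.486]
ft_force: [0.4, 5.6, -0.3]
grip_width: -0.0
```

Emit:
arm_command([
  [[1,0,0,-0.08,0],[1,0,0,-0.08,0],[1,-0.2,0,0,0],[1,-0.4,0,0,0],[1,-0.8,0,0,0],[1,-1,0,0,0],[1,-1,0,0,0],[1,-1,0,0,0],[1,-0.8,0,0,0],[1,0,0,0,0]],
])

```text
clock: 20.05
position: [0.5796, 0.0339, 0.239]
ee_rot: [0.515, 0.484, -0.512, 0.488]
ft_force: [0.5, 0.8, 0.6]
grip_width: -0.002
```

Emit:
arm_command([
  [[1,-0.6,-1,-0.3,0],[1,-0.6,-1,-0.3,0],[1,0,-1,-0.3,0],[1,0,-1,-0.3,0],[1,0,-1,0,0],[1,0,0,0,0],[1,0,0,0,0]],
])

```text
clock: 20.63
position: [0.4541, 0.0702, 0.2641]
ee_rot: [-0.513, -0.485, 0.514, -0.487]
ft_force: [-0.2, -0.6, -0.6]
grip_width: -0.002
```

Run:
```python
from fit import *
im=save("wrist","w9.png"); o=st()
im=save("top","t9.png")
cv2.imwrite("pics/t9c.png",cv2.resize(im[155:225,230:380,::-1],None,fx=5,fy=5,interpolation=2))
im=save("side","s9.png");cv2.imwrite("pics/s9c.png",cv2.resize(im[110:280,220:420,::-1],None,fx=3.5,fy=3.5,interpolation=2))
```

```text
[583.29 100.85  -1.62] -93.06 [ 1.9  0.1 -0.7  0.6 -1.2 -1.4 -0.6  1.3]
{'clock': 20.683, 'position': [0.455, 0.07, 0.264], 'ee_rot': [0.514, 0.485, -0.513, 0.487], 'ft_force': [-0.395, -0.243, 0.309], 'grip_width': 0.002, 'joint_pos': [0.436, 0.036, -0.692, 1.901, 0.026, 1.212, -0.32]}
```

View pics/w9.png

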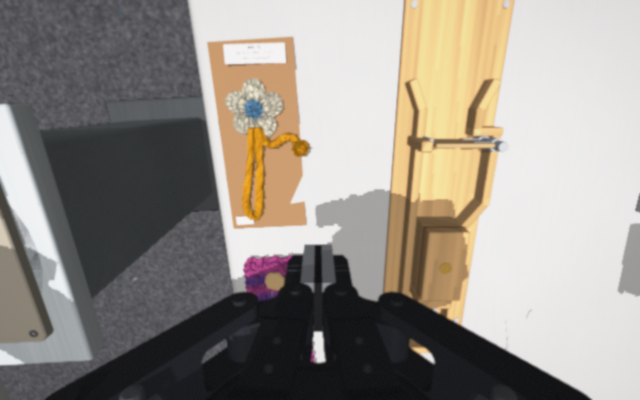

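View pics/t9c.png

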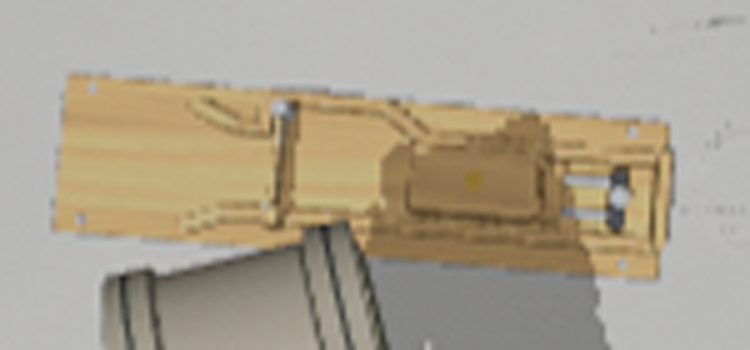

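View pics/s9c.png

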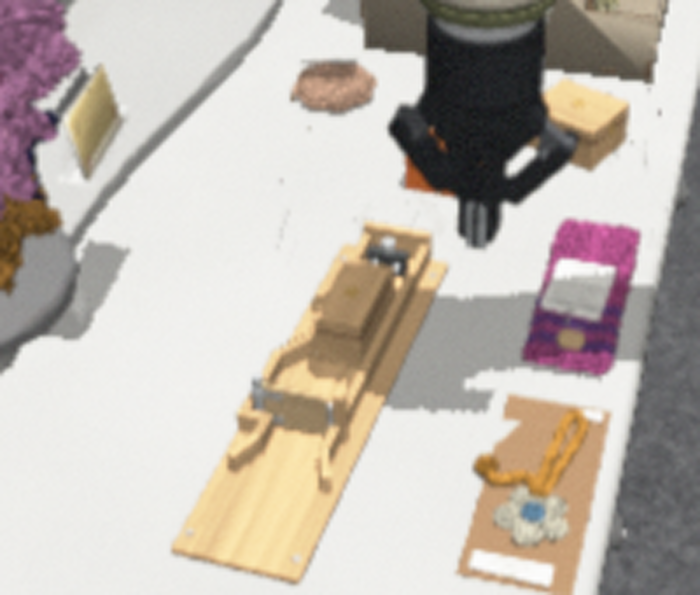

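Pictures show the gate shut across the lane (top crop, column 280), the box in the lane (columns 408–545), and the follower's rod ends moved from about column 555 to 562, roughly 4 mm. The bystanders are in place, so I hand in.

Run:
```python
from h import *
st(); manip.hand_in()
```

```text
{'clock': 20.783, 'position': [0.455, 0.07, 0.264], 'ee_rot': [0.514, 0.486, -0.513, 0.486], 'ft_force': [-0.026, -0.691, 0.279], 'grip_width': -0.001, 'joint_pos': [0.436, 0.038, -0.692, 1.9, 0.026, 1.212, -0.32]}
the job is handed in; nothing more can be done
```

The slim box is loaded: it sits in the lane against the follower with the gate shut behind it, and I handed the job in at about 20.8 s. `hand_in()` gave no verdict.

- **Placing and pushing:** I set the box down on the apron in line with the lane and released it. I then pushed it along the floor through the gate with closed fingers.
- **Follower:** The force rose from about 1.5 N to 6–7 N at contact and held near 6 N while the follower slipped. By tool position it slipped back about 4.2 mm, and the top picture, at about 3 mm per pixel, gives roughly the same.
- **Withdrawal:** I backed off about 4 mm and lifted clear. The last top, side and wrist pictures show the gate shut and the arm touching nothing.
- **Other goods:** I never touched them, and none visible in the last pictures had moved. I did not measure them. The orange look-alike was partly hidden in the last side view, and not every item was in those crops.
- **Disagreement:** In the wrist pictures the lane walls sat about 2.4 mm off the centre of the board. I used the walls as the centreline, and the box passed the guides and the gate without jamming.

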